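# Lock the speaker's battery cover with the flat screwdriver

## Task

Lock the battery cover of the black party speaker: take the orange flat-blade screwdriver out of its stand, set its blade in the slot of the white screw, push the screw down against its spring and, still pushing, turn it clockwise as far as it goes. Then put the orange screwdriver back, standing upright in the hole it came from, and leave the blue screwdriver in its place.

Things in the scene. Friction and masses are not known exactly. Their poses are not given: they have to be found in the camera images.
- flat_driver: Orange flat-blade screwdriver, 140 mm, 120 g, standing blade down in the stand. Origin: middle of the blade's tip; z up the shaft, x along the blade's 14 mm width, y its 3 mm thickness. Above the tip: 8 mm shaft to 62 mm; black collar 40 mm across, 62-70 mm, resting on the stand's top; square handle 28 x 28 mm, 70-140 mm, flats facing x and y: grip near 110 mm. The blade fits either way round.
- slot (a point): Middle of the slot floor in the white screw (36 mm across) on the fixed black speaker, 67 mm above the table; x along the slot, z up, turns with the screw. Slot 28 mm long, open-ended, 7 mm deep (top at 74 mm), 5 mm wide at the floor flaring to 13 mm. The screw gives downward on a spring from 4 N, 5 mm at 8 N; it must be 2 mm or more down while it turns, and springs up when let go.
- screw (a joint): Turn of the white screw in rad, growing clockwise seen from above: 0 unlocked, 1.2 locked at the hard stop, at first 0 to 0.2. It turns stiffly (0.05 N m) and stays where left. The blade has some play in the slot, about 0.2 to 0.3 rad, so turn the driver that much farther than the screw must go.
- cross_driver: Blue cross-head screwdriver in the stand's other hole, same size and frame as the orange one (tip 7 mm wide); leave it alone. The brown wooden stand is fixed, its top 80 mm above the table, with two square through holes 28 mm wide, 130 mm apart, clear to 72 mm below the top; either driver may be in either hole, tip 18 mm above the table.
Things that resemble listed ones, but are neither listed nor needed, are in the scene too. Of the things shaped like the flat_driver, the orange one is meant.

How it is judged (in metres and radians):
On the way, in this order (a step that is already met when the one before it is completed fails the run):
1. the orange screwdriver is lifted out of the stand (distance of flat_driver from where it was at the start of the episode above 0.07 m), for 0.1 s.
2. its blade stands in the screw's slot and pushes the screw down by 2 mm or more, not yet turned (distance between flat_driver and slot below 0.015 m and angle between flat_driver's own z axis and vertical below 0.2 rad and height (world z) of slot below 0.065 m and value of joint screw below 0.5 rad), for 0.1 s.
3. with the blade still in the slot and the screw still pushed down by 2 mm or more, the screw is turned clockwise to its stop (within 0.3 rad) (distance between flat_driver and slot below 0.015 m and angle between flat_driver's own z axis and vertical below 0.2 rad and height (world z) of slot below 0.065 m and value of joint screw above 0.9 rad), for 0.1 s.
At the end, for the whole second after the job is handed in: The screw is turned clockwise to within 0.3 rad of its stop (joint above 0.9); the orange screwdriver stands at rest, released, within 20 mm of where it started and upright within 0.15 rad; the blue screwdriver is within 20 mm of where it started and upright within 0.15 rad (value of joint screw above 0.9 rad and distance of each of flat_driver, cross_driver from where it was at the start of the episode below 0.02 m and angle between each of flat_driver, cross_driver's own z axis and vertical below 0.15 rad and linear speed of flat_driver below 0.02 m/s); the robot touches nothing.
It fails at once if the screw is turned while it is not pushed down (value of joint screw above 0.4 rad and velocity of joint screw above 0.5 rad/s and height (world z) of slot above 0.0663 m).
It fails at once if the blue screwdriver is pulled out or pushed about (distance of cross_driver from where it was at the start of the episode above 0.04 m).
It also fails if it takes over 51 s, if anything falls off the work surface, if the arm or the gripper's body presses on something with over 40 N, if the wrist force passes 120 N, or if a joint passes its speed limit or range.

## Robot

A 6-joint arm with a two-finger parallel gripper is mounted at the origin on the work surface. World frame = base frame: x ahead of the robot, y to its left, z up, the work surface at z = 0. Lengths are in mm, angles in rad, forces in N, time in s.
With the tool pointing down it reaches from about 275 to 750 mm from the base axis. Payload 10.2 kg.
Tool frame: the origin (TCP) lies on the centre line of the jaws, within the pads' length; the fingertips stand 22 mm ahead of it and the grasp point (between the pads) lies 3 mm ahead of it; z points along the fingers, y is the line along which they close (so a half turn about z gives the same grasp; the last joint's range is limited). The gripper opens to 85 mm and grips with 20 to 120 N. Pads are 22 mm wide; open, the fingers measure 114 mm over their backs; the gripper's body (76 mm by 85 mm) begins 54 mm behind the grasp point. The pads swing forward as they close: fully open they stand 13 mm farther back than shut.
Start: joints at [0.88, 0.313, 1.498, -0, 1.331, -0.223], TCP at [236.748, 468.595, 253.294] pointing down, gripper open.
Joint ranges: [-2.94, 2.94], [-0.97, 2.17], [0.19, 2.56], [-1.23, 4.37], [0.02, 3.11], [-2.88, 2.88]. Speed limits (rad/s): [2.39, 2.39, 3.01, 3.14, 3.14, 3.14].

## Interface

Orientations are given as a unit quaternion [w, x, y, z].
In Python, from cell import bot gives the robot as it stands.
- The arm moves only by the tool apply_moves, never from a script. Its argument "commands" is a list of rows, each an object with "fingers": the closure in counts, from 0 (fully open) to 255 (shut); "dp": the shift along the tool's x, y, z in cm, a list of three; "twist": the turn, a rotation vector about the tool's x, y, z in rad, a list of three. A call has 1 to 12 rows; each row shifts and turns the commanded pose from where the row before left it, along the tool's axes as they then stand; what a row does not reach is not made up. A row lasts 1/10 s, in which the tool goes at most 50 mm and 8.59 degrees, less where a joint would pass 70% of its speed; a pose out of reach is approached as far as the arm can. A call with a gripper value outside its range is refused whole. The fingers move at their own pace and stop on an object; "squeeze" is the grip in N (left out, the last holds). Time passes only in rows, so rows that do not move let the fingers close. It gives the time, the measured TCP pose, the force, the opening and the grip force at its end, in the units of the state.
- bot.observe(): the state, without advancing time (a new reading comes with each control period).
- bot.capture(name): name is "scene" or "top"; returns the picture (420x560x3 uint8, red, green, blue); there is no depth.
- bot.get_calibration(name): a dict with "camera_matrix" (3x3 intrinsics, pixels), "origin" and "attitude" of the camera in the world. Camera axes: x right, y down, z forward; pixel columns grow to the right and rows downward; lengths in mm; the calibration is good to about 2 mm. A picture is of the moment at which its call begins. get_calibration takes no time and is no camera call.
- bot.finish_job(): hands the job in; it is judged then, once.
The state is a dict: "time_s": time; "joint_positions": joint angles; "joint_vel": joint speeds; "joint_torque": joint torques, N m; "ee_pos": TCP position; "eef_rot": TCP orientation; "force": force on the tool from outside, world axes, zero at the start; "ft_torque": the same for the moment, N m; "width": finger opening in mm; "grasp_force": force on a finger pad.
Only numpy, scipy, OpenCV 4.12 (cv2) and the standard library are available. Lean on these libraries where they do the work, as an engineer would, in place of code of your own. Each camera call takes 0.05 s, during which the arm holds its last target. There are 200 camera calls.

## Working session

There is one attempt and no reset: what is moved stays moved. The work goes in short steps, Python scripts to look and compute and a tool call to move; the robot and the scene stay as the last step left them, time stands still between calls to the robot, and variables do not carry over. Pictures are saved under pics/ and viewed, at most 10 in all, crops included, and the job is handed in when it is done.

Besides the shell and the picture viewer there is one more tool, called after ">>>" by a JSON object that holds its "op" and its "data", one argument or row to a line. apply_moves: Moves the arm, as the interface text tells. Its arguments: {"type":"object","properties":{"commands":{"type":"array"},"squeeze":{"type":"number"}},"required":["commands"]}

```bash
mkdir -p pics; ls
python3 - <<'E'
from cell import bot
import cv2
for n in("scene","top"):
    cv2.imwrite(f"pics/{n}0.png",bot.capture(n)[...,::-1]); c=bot.get_calibration(n); print(n,c)
o=bot.observe(); print(o)
E
```

```text
pics
scene {'camera_matrix': array([[456.48720626,   0.        , 278.75393409],
       [  0.        , 456.48720626, 209.74952608],
       [  0.        ,   0.        ,   1.        ]]), 'origin': array([959.28753839, 329.83139331, 718.30282179]), 'attitude': array([-0.17970438,  0.53255996,  0.78607185, -0.25724942])}
top {'camera_matrix': array([[379.90248041,   0.        , 278.88626624],
       [  0.        , 379.90248041, 207.62779   ],
       [  0.        ,   0.        ,   1.        ]]), 'origin': array([451.67321781, 137.30747117, 833.65522424]), 'attitude': array([-0.02603921,  0.7121837 , -0.70136434,  0.01429701])}
{'time_s': 0.1, 'joint_positions': array([ 8.79596580e-01,  3.13369616e-01,  1.49835040e+00, -5.16585311e-06,
        1.33101932e+00, -2.23407288e-01]), 'joint_vel': array([ 0.00070822, -0.0006371 , -0.00177726,  0.00065357,  0.00098236,
       -0.00029013]), 'joint_torque': array([ 2.29974125e-03, -4.12902939e+01, -2.60138404e+01, -1.95380717e-04,
        3.16993559e-03, -1.12378015e-05]), 'ee_pos': array([236.6114883 , 468.42581655, 252.80882694]), 'eef_rot': array([-2.50897767e-04,  2.31768775e-01,  9.72770737e-01, -5.15538297e-04]), 'force': array([ 0.31491529, -0.03459179, -0.76287913]), 'ft_torque': array([0.00158931, 0.03266781, 0.0379332 ]), 'grasp_force': 0.0, 'width': 85.17293654224805}
```

View pics/scene0.png

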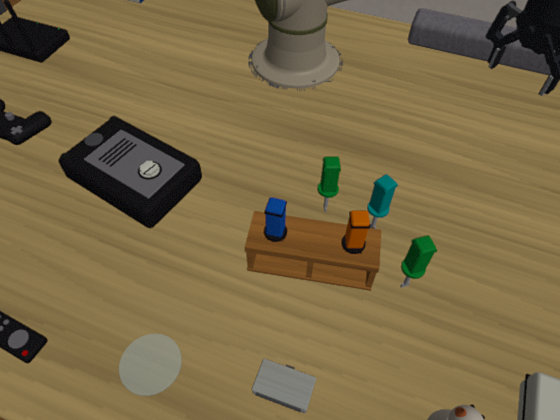

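View pics/top0.png

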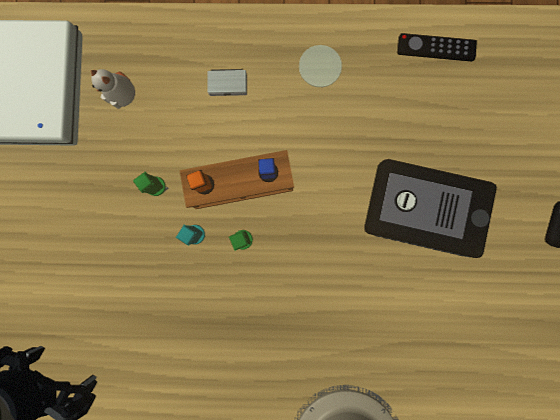

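The scene view shows the orange driver in the stand at (357,232), blue at (275,220), and the white screw at (149,170). The top view shows orange at (197,181), blue at (267,168) and the screw at (406,201) with its slot roughly vertical. Green and teal look-alikes stand close to the orange one.

```bash
cat > h.py <<'E'
import numpy as np, cv2
from scipy.spatial.transform import Rotation as R
from cell import bot
def rot(q): return R.from_quat(np.roll(q,-1))
def ray(n,uv):
    c=bot.get_calibration(n); uv=np.atleast_2d(uv).astype(float)
    d=np.c_[uv,np.ones(len(uv))]@np.linalg.inv(c["camera_matrix"]).T
    return c["origin"],rot(c["attitude"]).apply(d)
def plane(n,uv,z):
    o,d=ray(n,uv); return o+d*((z-o[2])/d[:,2])[:,None]
def blobs(img,lo,hi,amin=15):
    m=cv2.inRange(cv2.cvtColor(img,cv2.COLOR_RGB2HSV),lo,hi)
    cs,_=cv2.findContours(m,cv2.RETR_EXTERNAL,cv2.CHAIN_APPROX_NONE)
    return m,[c for c in cs if cv2.contourArea(c)>amin]
E
python3 - <<'E'
from h import *
for n in("top","scene"):
    im=cv2.imread(f"pics/{n}0.png")[...,::-1].copy()
    for nm,lo,hi in(("orange",(5,220,190),(14,255,255)),("orange_all",(5,220,90),(14,255,255)),("blue",(108,180,170),(122,255,255)),("blue_all",(108,180,70),(122,255,255))):
        for c in blobs(im,lo,hi)[1]:
            r=cv2.minAreaRect(c); print(n,nm,cv2.contourArea(c),np.round(r[0],1),np.round(r[1],1),r[2],plane(n,[r[0]],158).round(1)[0])
            if not nm.endswith("all"): print(plane(n,cv2.boxPoints(r),158)[:,:2].round(0).tolist())
    # screw
    x0,y0,x1,y1=(385,180,430,222) if n=="top" else (130,152,170,188)
    g=cv2.cvtColor(im,cv2.COLOR_RGB2GRAY)[y0:y1,x0:x1]
    m=(g>150).astype(np.uint8)
    cs,_=cv2.findContours(m,cv2.RETR_EXTERNAL,cv2.CHAIN_APPROX_NONE)
    h=cv2.convexHull(np.vstack([c for c in cs if cv2.contourArea(c)>10]))+np.array([x0,y0])
    e=cv2.fitEllipse(h); print("screw",e,plane(n,[e[0]],74).round(1), plane(n,h[:,0],74).ptp(0) if hasattr(np.ndarray,'ptp') else np.ptp(plane(n,h[:,0],74),axis=0))
a=cv2.imread("pics/top0.png"); b=cv2.imread("pics/scene0.png")
t=lambda i,x,y,w,h,s:cv2.resize(i[y:y+h,x:x+w],(w*s,h*s),interpolation=cv2.INTER_NEAREST)
p=np.zeros((600,800,3),np.uint8)
p[:300,:400]=t(a,175,150,80,60,5); p[:300,400:800]=t(a,385,180,50,50,8)[:300,:400] if 0 else t(a,385,178,50,50,6).repeat(1,1)[:300,:400] if 0 else cv2.resize(a[180:222,378:434],(400,300),interpolation=0)
p[300:,:400]=cv2.resize(b[200:275,310:410],(400,300),interpolation=0); p[300:,400:]=cv2.resize(b[150:192,122:178],(400,300),interpolation=0)
cv2.imwrite("pics/crop1.png",p)
E
```

```text
Traceback (most recent call last):
AttributeError: `ptp` was removed from the ndarray class in NumPy 2.0. Use np.ptp(arr, ...) instead.
```

Run:
```python
from h import *
P={"top":[(197,181),(193,188),(205,185),(267,166),(240,180),(268,176)],"scene":[(360,219),(351,236),(363,238),(276,205),(271,220),(281,222),(300,230)]}
for n in P:
    im=cv2.imread(f"pics/{n}0.png"); hs=cv2.cvtColor(im,cv2.COLOR_BGR2HSV)
    for u,v in P[n]: print(n,u,v,hs[v,u])
a=cv2.imread("pics/top0.png"); b=cv2.imread("pics/scene0.png")
p=np.zeros((600,800,3),np.uint8)
f=lambda i:cv2.resize(i,(400,300),interpolation=0)
p[:300,:400]=f(a[150:210,175:255]); p[:300,400:]=f(a[180:222,378:434])
p[300:,:400]=f(b[200:275,310:410]); p[300:,400:]=f(b[150:192,122:178])
cv2.imwrite("pics/crop1.png",p)
```

```text
top 197 181 [ 12 210 193]
top 193 188 [ 12 221 111]
top 205 185 [ 15 212  71]
top 267 166 [113 170 144]
top 240 180 [ 14 160 151]
top 268 176 [116 103  74]
scene 360 219 [ 15 255 164]
scene 351 236 [ 15 255 126]
scene 363 238 [ 14 255 132]
scene 276 205 [107 230 132]
scene 271 220 [108 234  96]
scene 281 222 [108 216 111]
scene 300 230 [ 15 177 118]
```

View pics/crop1.png

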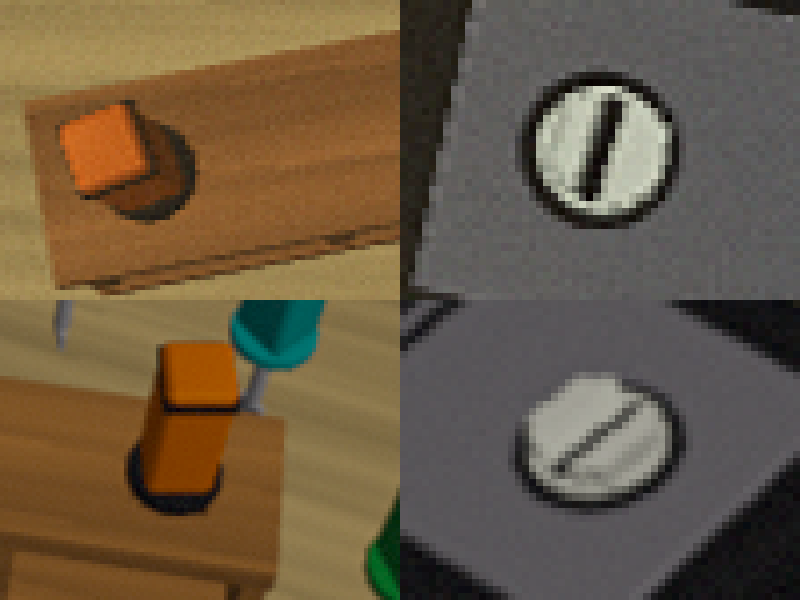

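The crops show the orange handle's top face as a slightly rotated square (stand edge a bit different), and the screw with a dark slot whose top-view ends are at about (407,194) and (404.5,207).

Run:
```python
from h import *
T={"top":(("orange",(6,195,165),(14,255,255),(170,160,225,205)),("blue",(108,150,120),(120,255,255),(250,150,285,190))),
"scene":(("orange",(10,235,148),(17,255,255),(330,200,380,260)),("blue",(100,200,120),(115,255,255),(255,190,295,245)))}
for n in T:
    im=cv2.imread(f"pics/{n}0.png")[...,::-1].copy()
    for nm,lo,hi,(x0,y0,x1,y1) in T[n]:
        k=np.zeros_like(im);k[y0:y1,x0:x1]=im[y0:y1,x0:x1]
        for c in blobs(k,lo,hi,40)[1]:
            w=plane(n,c[:,0],158)[:,:2].astype(np.float32); r=cv2.minAreaRect(w); print(n,nm,np.round(r[0],1),np.round(r[1],1),round(r[2],1))
    x0,y0,x1,y1=(385,180,430,222) if n=="top" else (130,152,170,188)
    g=cv2.cvtColor(im,cv2.COLOR_RGB2GRAY)[y0:y1,x0:x1]
    m=(g>140).astype(np.uint8)
    cs,_=cv2.findContours(m,cv2.RETR_EXTERNAL,cv2.CHAIN_APPROX_NONE)
    h=cv2.convexHull(np.vstack([c for c in cs if cv2.contourArea(c)>10]))+np.array([x0,y0])
    w=plane(n,h[:,0],74)[:,:2].astype(np.float32)
    print("screw",np.round(cv2.minEnclosingCircle(w),1) if 0 else cv2.minEnclosingCircle(w),cv2.fitEllipse(w))
    # slot: dark pixels inside 70% of the disc
    e=cv2.fitEllipse(h); em=np.zeros(im.shape[:2],np.uint8); cv2.ellipse(em,(e[0],(e[1][0]*.78,e[1][1]*.78),e[2]),255,-1)
    G=cv2.cvtColor(im,cv2.COLOR_RGB2GRAY); v,u=np.nonzero((em>0)&(G<(110 if n=="top" else 130)))
    W=plane(n,np.c_[u,v],68)[:,:2]; l=cv2.fitLine(W.astype(np.float32),cv2.DIST_L2,0,.01,.01).ravel()
    print("slot",len(u),l,np.degrees(np.arctan2(l[1],l[0])))
    # stand edge
    
im=cv2.imread("pics/top0.png")[...,::-1].copy()
p=plane("top",[(180,170),(288,151)],80); d=p[1]-p[0]; print("stand",np.degrees(np.arctan2(d[1],d[0])),p)
```

```text
top orange [539.6 301.2] [23.9 24.4] 22.8
top blue [565.3 174. ] [25.2 25.2] 6.6
screw ((513.5275268554688, -102.58353424072266), 17.89546012878418) ((513.324951171875, -102.3497085571289), (34.2657585144043, 35.3854866027832), 25.008249282836914)
slot 41 [ 9.5689553e-01 -2.9043227e-01  5.1375946e+02 -1.0376577e+02] -16.883837
scene orange [539.  301.1] [26.2 23.6] 20.3
scene blue [564.9 173.7] [25.4 24.3] 6.2
screw ((512.6597900390625, -102.54747009277344), 19.923534393310547) ((513.9773559570312, -103.27217864990234), (34.06404113769531, 39.02943801879883), 144.3802032470703)
slot 27 [ 9.9552053e-01 -9.4545394e-02  5.1255652e+02 -1.0565334e+02] -5.425155
stand -79.20518866131172 [[567.31707271 349.84588311  80.        ]
 [608.52891182 133.6995139   80.        ]]
```

Run:
```python
from h import *
import itertools
out={}
for n in("top","scene"):
    im=cv2.imread(f"pics/{n}0.png")[...,::-1].copy()
    for nm,lo,hi in(("teal",(85,120,50),(98,255,255)),("green",(50,120,30),(75,255,255))):
        for c in blobs(im,lo,hi,60)[1]:
            m=c[:,0].mean(0); print(n,nm,m.round(0),"z70",plane(n,[m],70)[0].round(0)[:2],"z140",plane(n,[m],140)[0].round(0)[:2], "bbox",cv2.boundingRect(c))
print(bot.observe()["ee_pos"])
```

```text
top teal [185. 235.] z70 [437. 339.] z140 [439. 320.] bbox (176, 225, 18, 20)
top green [241. 240.] z70 [429. 226.] z140 [431. 218.] bbox (229, 230, 23, 20)
top green [143. 182.] z70 [543. 428.] z140 [534. 402.] bbox (133, 172, 18, 21)
scene teal [382. 196.] z70 [412. 319.] z140 [471. 320.] bbox (368, 175, 29, 42)
scene green [419. 256.] z70 [513. 407.] z140 [561. 399.] bbox (402, 236, 35, 42)
scene green [330. 176.] z70 [401. 217.] z140 [461. 230.] bbox (318, 157, 23, 41)
[236.6114883  468.42581655 252.80882694]
```

>>> {"op": "apply_moves", "data": {
  "commands": [
    {"fingers": 0,"dp": [-3.46,-0.13,0],"twist": [0,0,0]},
    {"fingers": 0,"dp": [-3.46,-0.13,0],"twist": [0,0,0]},
    {"fingers": 0,"dp": [-3.46,-0.13,0],"twist": [0,0,0]},
    {"fingers": 0,"dp": [-3.46,-0.13,0],"twist": [0,0,0]},
    {"fingers": 0,"dp": [-3.46,-0.13,0],"twist": [0,0,0]},
    {"fingers": 0,"dp": [-3.46,-0.13,0],"twist": [0,0,0]},
    {"fingers": 0,"dp": [-3.46,-0.13,0],"twist": [0,0,0]},
    {"fingers": 0,"dp": [-3.46,-0.13,0],"twist": [0,0,0]},
    {"fingers": 0,"dp": [-3.46,-0.13,0],"twist": [0,0,0]},
    {"fingers": 0,"dp": [-3.46,-0.13,0],"twist": [0,0,0]}
  ],
  "squeeze": 60
}}

```text
time_s: 1.1
ee_pos: [540.8, 300.1, 252.9]
eef_rot: [-0.0, 0.232, 0.973, -0.0]
force: [-0.8, 0.3, -0.5]
width: 85.3
grasp_force: 0.0
```

>>> {"op": "apply_moves", "data": {
  "commands": [
    {"fingers": 0,"dp": [0,0,0],"twist": [0,0,0.146]},
    {"fingers": 0,"dp": [0,0,0],"twist": [0,0,0.146]},
    {"fingers": 0,"dp": [0,0,0],"twist": [0,0,0.146]},
    {"fingers": 0,"dp": [0,0,0],"twist": [0,0,0.146]},
    {"fingers": 0,"dp": [0,0,0],"twist": [0,0,0.144]},
    {"fingers": 0,"dp": [0,0,0],"twist": [0,0,0]}
  ]
}}

```text
time_s: 1.7
ee_pos: [539.6, 300.9, 252.9]
eef_rot: [-0.0, 0.563, 0.826, -0.0]
force: [1.3, 1.3, 0.0]
width: 85.7
grasp_force: 0.0
```

```bash
cat >> h.py <<'E'
def st():
    o=bot.observe(); r=rot(o["eef_rot"]); y=r.apply([0,1,0]); z=r.apply([0,0,1])
    print("t",o["time_s"],"p",o["ee_pos"].round(1),"psi",np.arctan2(y[1],y[0]).round(3),"z",z.round(3),"F",o["force"].round(1),"T",o["ft_torque"].round(2),"w",round(o["width"],1),"g",round(float(o["grasp_force"]),1),"q",o["joint_positions"].round(2))
    return o,r
def to(x,y,z):
    o,r=st(); d=r.inv().apply(np.array([x,y,z])-o["ee_pos"]); print("dp cm",(d/10).round(2))
E
python3 -c "
from h import *
to(539.4,301.2,131)"
```

```text
t 1.7 p [539.6 300.9 252.9] psi 0.374 z [-0.001 -0.    -1.   ] F [1.3 1.3 0. ] T [ 0.01 -0.02  0.06] w 85.7 g 0.0 q [ 0.32  0.52  1.19 -0.    1.43 -0.05]
dp cm [ 0.03  0.   12.19]
```

>>> {"op": "apply_moves", "data": {
  "commands": [
    {"fingers": 0,"dp": [0,0,3],"twist": [0,0,0]},
    {"fingers": 0,"dp": [0,0,3],"twist": [0,0,0]},
    {"fingers": 0,"dp": [0,0,2.5],"twist": [0,0,0]},
    {"fingers": 0,"dp": [0,0,2],"twist": [0,0,0]},
    {"fingers": 0,"dp": [0,0,1.6],"twist": [0,0,0]},
    {"fingers": 120,"dp": [0,0,0],"twist": [0,0,0]},
    {"fingers": 255,"dp": [0,0,0],"twist": [0,0,0]},
    {"fingers": 255,"dp": [0,0,0],"twist": [0,0,0]},
    {"fingers": 255,"dp": [0,0,0],"twist": [0,0,0]},
    {"fingers": 255,"dp": [0,0,0],"twist": [0,0,0]},
    {"fingers": 255,"dp": [0,0,0],"twist": [0,0,0]}
  ],
  "squeeze": 60
}}

```text
time_s: 2.8
ee_pos: [540.1, 301.1, 133.4]
eef_rot: [0.001, 0.563, 0.827, 0.001]
force: [-1.2, -0.2, 6.6]
width: 27.3
grasp_force: 59.6
```

```bash
python3 -c "
from h import *
st()"
```

```text
t 2.8 p [540.1 301.1 133.4] psi 0.375 z [ 0.002  0.001 -1.   ] F [-1.2 -0.2  6.6] T [-0.03  0.17  0.04] w 27.3 g 59.6 q [ 0.32  0.62  1.35  0.    1.17 -0.06]
```

>>> {"op": "apply_moves", "data": {
  "commands": [
    {"fingers": 255,"dp": [0,0,-1.0],"twist": [0,0,0]},
    {"fingers": 255,"dp": [0,0,-2],"twist": [0,0,0]},
    {"fingers": 255,"dp": [0,0,-2.5],"twist": [0,0,0]},
    {"fingers": 255,"dp": [0,0,-3],"twist": [0,0,0]},
    {"fingers": 255,"dp": [0,0,-2.5],"twist": [0,0,0]},
    {"fingers": 255,"dp": [0,0,-1],"twist": [0,0,0]},
    {"fingers": 255,"dp": [0,0,0],"twist": [0,0,0]},
    {"fingers": 255,"dp": [0,0,0],"twist": [0,0,0]}
  ]
}}

```text
time_s: 3.6
ee_pos: [539.3, 300.8, 250.9]
eef_rot: [-0.001, 0.563, 0.827, -0.001]
force: [0.6, 0.0, -1.9]
width: 27.6
grasp_force: 59.1
```

Run:
```python
from h import *
st()
a=bot.capture("top")[...,::-1]; b=bot.capture("scene")[...,::-1]
cv2.imwrite("pics/top2.png",a); cv2.imwrite("pics/scene2.png",b)
p=np.zeros((600,800,3),np.uint8)
f=lambda i:cv2.resize(i,(400,600),interpolation=0)
# project expected tip
o=bot.observe(); 
for n in("top","scene"):
    c=bot.get_calibration(n); q=rot(c["attitude"]).inv().apply(np.array([540,301,130])-c["origin"]); q=c["camera_matrix"]@q; print(n,q[:2]/q[2])
c=q[:2]/q[2]; u,v=c.astype(int); cr=b[v-75:v+45,u-70:u+70]
cv2.imwrite("pics/crop2.png",cv2.resize(cr,(700,600),interpolation=0))
```

```text
t 3.6 p [539.3 300.8 250.9] psi 0.375 z [-0.002 -0.001 -1.   ] F [ 0.6  0.  -1.9] T [ 0.04  0.02 -0.04] w 27.6 g 59.1 q [ 0.32  0.52  1.19 -0.    1.43 -0.06]
top [198.17697413 180.67464627]
scene [357.33488844 228.72037421]
```

View pics/crop2.png

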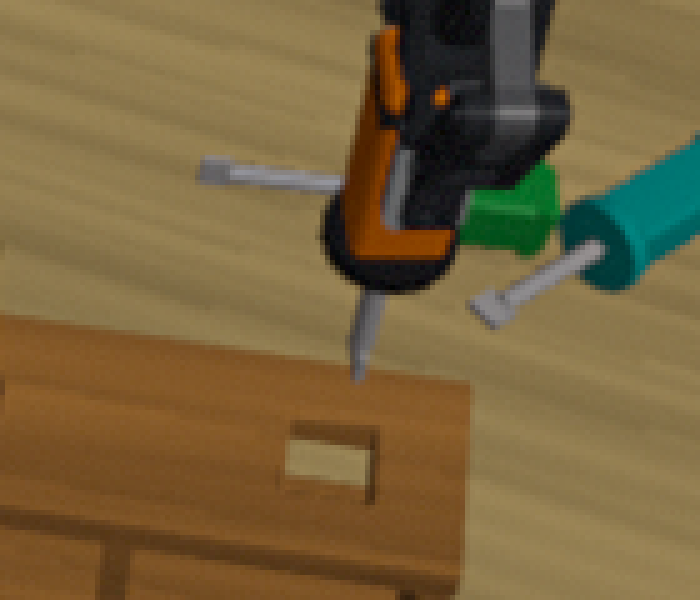

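The view shows the lifted orange driver with a straight shaft. Its blade, at crop (358,375), appears edge-on, so the 14 mm width lies along the tool's y (yaw ≈ 0.375). The loose teal and green look-alikes lie on the table.

>>> {"op": "apply_moves", "data": {
  "commands": [
    {"fingers": 255,"dp": [0,0,-2],"twist": [0,0,0]},
    {"fingers": 255,"dp": [0,0,-2.5],"twist": [0,0,0]},
    {"fingers": 255,"dp": [0,0,-1],"twist": [0,0,0]}
  ]
}}

```text
time_s: 4.0
ee_pos: [540.0, 301.1, 308.6]
eef_rot: [0.001, 0.563, 0.827, 0.001]
force: [0.4, 0.4, -0.5]
width: 27.5
grasp_force: 59.2
```

>>> {"op": "apply_moves", "data": {
  "commands": [
    {"fingers": 255,"dp": [-1.5,-0.7,0],"twist": [0,0,0]},
    {"fingers": 255,"dp": [-3.3,-1.55,0],"twist": [0,0,0]},
    {"fingers": 255,"dp": [-3.3,-1.55,0],"twist": [0,0,0]},
    {"fingers": 255,"dp": [-3.3,-1.55,0],"twist": [0,0,0]},
    {"fingers": 255,"dp": [-3.3,-1.55,0],"twist": [0,0,0]},
    {"fingers": 255,"dp": [-3.3,-1.55,0],"twist": [0,0,0]},
    {"fingers": 255,"dp": [-3.3,-1.55,0],"twist": [0,0,0]},
    {"fingers": 255,"dp": [-3.3,-1.55,0],"twist": [0,0,0]},
    {"fingers": 255,"dp": [-3.3,-1.55,0],"twist": [0,0,0]},
    {"fingers": 255,"dp": [-3.3,-1.55,0],"twist": [0,0,0]},
    {"fingers": 255,"dp": [-3.3,-1.55,0],"twist": [0,0,0]},
    {"fingers": 255,"dp": [-2.1,-1.0,0],"twist": [0,0,0]}
  ]
}}

```text
time_s: 5.2
ee_pos: [513.2, -104.8, 306.1]
eef_rot: [-0.001, 0.564, 0.826, -0.0]
force: [0.6, 0.9, -1.1]
width: 27.9
grasp_force: 59.3
```

>>> {"op": "apply_moves", "data": {
  "commands": [
    {"fingers": 255,"dp": [0,0,0],"twist": [0,0,0.133]},
    {"fingers": 255,"dp": [0,0,1.5],"twist": [0,0,0.133]},
    {"fingers": 255,"dp": [0,0,2],"twist": [0,0,0.133]},
    {"fingers": 255,"dp": [0,0,2.5],"twist": [0,0,0.133]},
    {"fingers": 255,"dp": [0,0,2],"twist": [0,0,0.133]},
    {"fingers": 255,"dp": [0,0,0],"twist": [0,0,0]},
    {"fingers": 255,"dp": [0,0,0],"twist": [0,0,0]}
  ]
}}

```text
time_s: 5.9
ee_pos: [513.7, -102.6, 227.4]
eef_rot: [-0.0, 0.801, 0.599, -0.0]
force: [-0.0, -0.5, -0.0]
width: 27.5
grasp_force: 59.2
```

Run:
```python
from h import *
to(513.6,-102.8,230)
a=bot.capture("top")[...,::-1]; b=bot.capture("scene")[...,::-1]
cv2.imwrite("pics/top3.png",a); cv2.imwrite("pics/scene3.png",b)
p=np.zeros((600,800,3),np.uint8)
p[:,:400]=cv2.resize(b[95:215,110:190],(400,600),interpolation=0)
p[:300,400:]=cv2.resize(a[160:250,360:480],(400,300),interpolation=0)
p[300:,400:]=cv2.resize(b[:420,:560],(400,300))
cv2.imwrite("pics/crop3.png",p)
```

```text
t 5.9 p [ 513.7 -102.6  227.4] psi -0.286 z [-0.001  0.    -1.   ] F [-0.  -0.5 -0. ] T [0.03 0.02 0.02] w 27.5 g 59.2 q [-0.42  0.33  1.54  0.    1.27 -0.13]
dp cm [-0.03 -0.01 -0.26]
```

View pics/crop3.png

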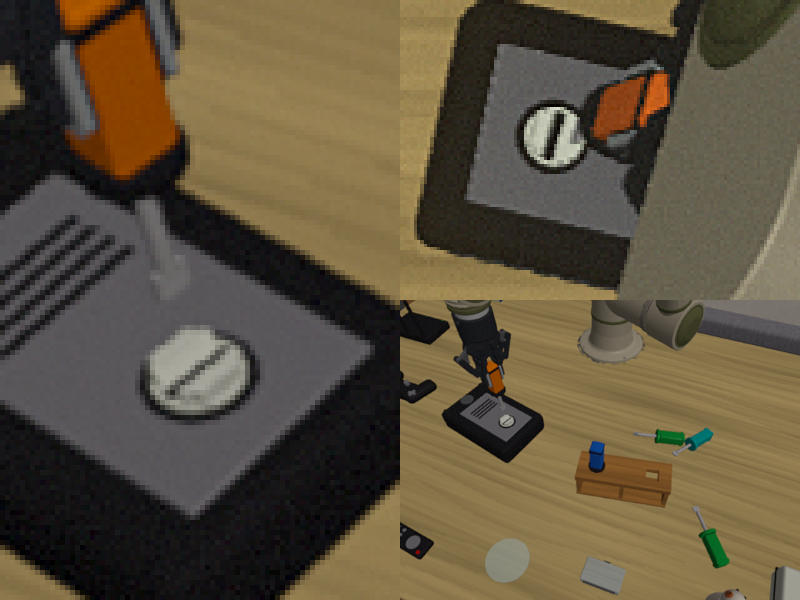

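The pictures show the driver above the speaker with the blade bottom at crop ends about (155,298) and (188,285). The slot runs from (168,397) to (230,350). The blue driver is in place and the look-alikes are lying on the table.

Run:
```python
from h import *
def proj(n,P):
    c=bot.get_calibration(n); q=rot(c["attitude"]).inv().apply(np.atleast_2d(P)-c["origin"])@c["camera_matrix"].T; return q[:,:2]/q[:,2:]
for nm,z,L,a in(("blade",112,7,-.286),("slot",70,14,-.29),("slot",70,14,-.15),("slot",70,14,0)):
    d=np.array([np.cos(a),np.sin(a),0])*L; c=np.array([513.7,-102.7,z])
    for n,off,s in(("scene",(110,95),5),("top",(360,160),10/3)): print(nm,a,n,((proj(n,[c-d,c,c+d])-off)*s).round(0).tolist())
print(plane("scene",np.array([(155,298),(188,285),(168,397),(230,350)])/5+[110,95],[112,112,70,70]))
# slot from top3: line fit of dark pixels
im=cv2.imread("pics/top3.png"); g=cv2.cvtColor(im,cv2.COLOR_BGR2GRAY); 
for nm in("top0","top3"):
    g=cv2.cvtColor(cv2.imread(f"pics/{nm}.png"),cv2.COLOR_BGR2GRAY)
    k=np.array([(v,u) for v in range(194,208) for u in range(402,411)]); w=np.clip(120-g[k[:,0],k[:,1]].astype(float),0,None)
    P=plane("top",k[:,::-1],69)[:,:2]; m=(w[:,None]*P).sum(0)/w.sum(); C=np.cov(P.T,aweights=w); e=np.linalg.eigh(C)[1][:,1]; print(nm,m,np.arctan(e[1]/e[0]))
```

```text
blade -0.286 scene [[187.0, 285.0], [172.0, 296.0], [158.0, 307.0]]
blade -0.286 top [[171.0, 140.0], [174.0, 129.0], [177.0, 117.0]]
slot -0.29 scene [[226.0, 352.0], [198.0, 373.0], [170.0, 395.0]]
slot -0.29 top [[144.0, 156.0], [151.0, 134.0], [157.0, 112.0]]
slot -0.15 scene [[222.0, 350.0], [198.0, 373.0], [173.0, 398.0]]
slot -0.15 top [[147.0, 157.0], [151.0, 134.0], [154.0, 111.0]]
slot 0 scene [[217.0, 348.0], [198.0, 373.0], [178.0, 400.0]]
slot 0 top [[151.0, 158.0], [151.0, 134.0], [151.0, 111.0]]
[[ 516.81784255 -108.07537502  112.        ]
 [ 506.74347484 -100.44311524  112.        ]
 [ 528.02527914 -106.86184217   70.        ]
 [ 498.81550116  -97.61969943   70.        ]]
top0 [ 513.49277157 -103.65736891] -0.29445948854862247
top3 [ 513.48942873 -103.67007362] -0.29779310439476236
```

>>> {"op": "apply_moves", "data": {
  "commands": [
    {"fingers": 255,"dp": [-0.04,0,0.8],"twist": [0,0,0]},
    {"fingers": 255,"dp": [0,0,1],"twist": [0,0,0]},
    {"fingers": 255,"dp": [0,0,0.8],"twist": [0,0,0]},
    {"fingers": 255,"dp": [0,0,0.6],"twist": [0,0,0]},
    {"fingers": 255,"dp": [0,0,0.4],"twist": [0,0,0]},
    {"fingers": 255,"dp": [0,0,0.4],"twist": [0,0,0]},
    {"fingers": 255,"dp": [0,0,0.3],"twist": [0,0,0]},
    {"fingers": 255,"dp": [0,0,0],"twist": [0,0,0]},
    {"fingers": 255,"dp": [0,0,0],"twist": [0,0,0]}
  ],
  "squeeze": 80
}}

```text
time_s: 6.9
ee_pos: [513.7, -103.0, 184.4]
eef_rot: [0.0, 0.802, 0.598, 0.0]
force: [-0.8, -0.1, -1.0]
width: 27.2
grasp_force: 80.7
```

```bash
python3 -c "
from h import *
st()"
```

```text
t 6.9 p [ 513.7 -103.   184.4] psi -0.29 z [ 0. -0. -1.] F [-0.8 -0.1 -1. ] T [0.04 0.03 0.01] w 27.2 g 80.7 q [-0.42  0.37  1.6  -0.    1.17 -0.13]
```

>>> {"op": "apply_moves", "data": {
  "commands": [
    {"fingers": 255,"dp": [0,0,0.2],"twist": [0,0,0]},
    {"fingers": 255,"dp": [0,0,0.2],"twist": [0,0,0]},
    {"fingers": 255,"dp": [0,0,0],"twist": [0,0,0]},
    {"fingers": 255,"dp": [0,0,0],"twist": [0,0,0]}
  ]
}}

```text
time_s: 7.3
ee_pos: [513.8, -103.2, 180.7]
eef_rot: [0.0, 0.802, 0.598, 0.0]
force: [-0.7, -0.5, 4.0]
width: 27.1
grasp_force: 81.7
```

>>> {"op": "apply_moves", "data": {
  "commands": [
    {"fingers": 255,"dp": [0,0,0.15],"twist": [0,0,0]},
    {"fingers": 255,"dp": [0,0,0.1],"twist": [0,0,0]},
    {"fingers": 255,"dp": [0,0,0],"twist": [0,0,0]},
    {"fingers": 255,"dp": [0,0,0],"twist": [0,0,0]}
  ]
}}

```text
time_s: 7.7
ee_pos: [513.9, -103.2, 179.3]
eef_rot: [0.001, 0.802, 0.598, 0.0]
force: [-2.9, 0.8, 14.5]
width: 27.3
grasp_force: 83.2
```

```bash
python3 -c "
from h import *
st()
b=bot.capture('scene')[...,::-1]; cv2.imwrite('pics/scene4.png',b)
cv2.imwrite('pics/crop4.png',cv2.resize(b[115:205,100:200],(600,540),interpolation=0))"
```

```text
t 7.7 p [ 513.9 -103.2  179.3] psi -0.29 z [ 0.002 -0.001 -1.   ] F [-2.9  0.8 14.5] T [0.   0.91 0.01] w 27.3 g 83.2 q [-0.42  0.38  1.61 -0.    1.15 -0.13]
```

View pics/crop4.png

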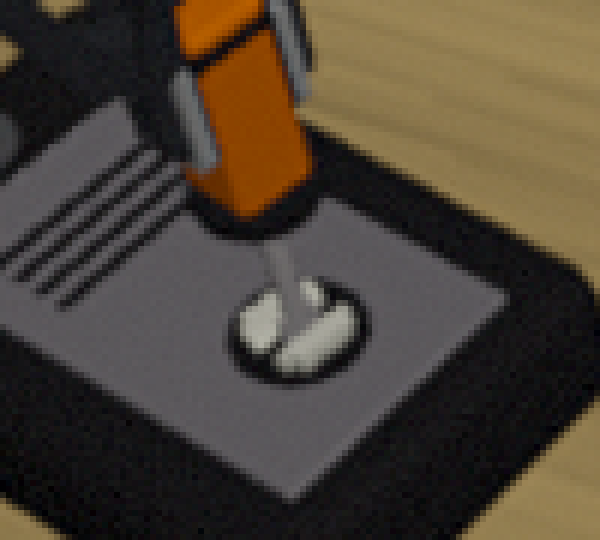

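The blade stands in the slot at about (285,320) in the crop and the screw is sunk below its rim. I'll turn it now, backing off slightly on force.

>>> {"op": "apply_moves", "data": {
  "commands": [
    {"fingers": 255,"dp": [0,0,-0.05],"twist": [0,0,0.05]},
    {"fingers": 255,"dp": [0,0,0],"twist": [0,0,0.1]},
    {"fingers": 255,"dp": [0,0,0],"twist": [0,0,0.1]},
    {"fingers": 255,"dp": [0,0,0],"twist": [0,0,0.1]},
    {"fingers": 255,"dp": [0,0,0],"twist": [0,0,0.1]},
    {"fingers": 255,"dp": [0,0,0],"twist": [0,0,0.1]},
    {"fingers": 255,"dp": [0,0,0],"twist": [0,0,0.1]},
    {"fingers": 255,"dp": [0,0,0],"twist": [0,0,0.1]},
    {"fingers": 255,"dp": [0,0,0],"twist": [0,0,0.1]},
    {"fingers": 255,"dp": [0,0,0],"twist": [0,0,0.1]},
    {"fingers": 255,"dp": [0,0,0],"twist": [0,0,0.1]},
    {"fingers": 255,"dp": [0,0,0],"twist": [0,0,0]}
  ],
  "squeeze": 110
}}

```text
time_s: 8.95
ee_pos: [514.3, -104.3, 179.4]
eef_rot: [0.002, 0.993, 0.114, 0.001]
force: [-0.0, -5.3, 8.1]
width: 27.1
grasp_force: 107.7
```

```bash
python3 -c "
from h import *
st()"
```

```text
t 8.95 p [ 514.3 -104.3  179.4] psi -1.343 z [ 0.003 -0.004 -1.   ] F [-0.  -5.3  8.1] T [-1.36  0.16  0.06] w 27.1 g 107.7 q [-0.42  0.38  1.61 -0.    1.15  0.92]
```

Torque of 0.06 N m about z matches the screw turning. I'll continue, re-centring slightly.

>>> {"op": "apply_moves", "data": {
  "commands": [
    {"fingers": 255,"dp": [0,0,0],"twist": [0,0,0.1]},
    {"fingers": 255,"dp": [0,0,0],"twist": [0,0,0.1]},
    {"fingers": 255,"dp": [0,0,0],"twist": [0,0,0.08]},
    {"fingers": 255,"dp": [0,0,0],"twist": [0,0,0]}
  ]
}}

```text
time_s: 9.35
ee_pos: [514.3, -104.3, 179.4]
eef_rot: [0.002, 1.0, -0.026, 0.001]
force: [-0.9, -5.5, 8.5]
width: 26.7
grasp_force: 107.7
```

>>> {"op": "apply_moves", "data": {
  "commands": [
    {"fingers": 255,"dp": [0,0,0],"twist": [0,0,0.06]},
    {"fingers": 255,"dp": [0,0,0],"twist": [0,0,0.06]},
    {"fingers": 255,"dp": [0,0,0],"twist": [0,0,0]},
    {"fingers": 255,"dp": [0,0,0],"twist": [0,0,0]}
  ]
}}

```text
time_s: 9.75
ee_pos: [514.3, -104.4, 179.5]
eef_rot: [0.002, 0.996, -0.084, 0.002]
force: [-0.7, -4.1, 8.7]
width: 26.8
grasp_force: 107.7
```

```bash
python3 -c "
from h import *
st()"
```

```text
t 9.75 p [ 514.3 -104.4  179.5] psi -1.74 z [ 0.003 -0.004 -1.   ] F [-0.7 -4.1  8.7] T [-1.5   0.17  0.04] w 26.8 g 107.7 q [-0.42  0.38  1.61 -0.    1.15  1.32]
```

>>> {"op": "apply_moves", "data": {
  "commands": [
    {"fingers": 255,"dp": [0,0,0],"twist": [0,0,0.06]},
    {"fingers": 255,"dp": [0,0,0],"twist": [0,0,0.06]},
    {"fingers": 255,"dp": [0,0,0],"twist": [0,0,0]}
  ]
}}

```text
time_s: 10.05
ee_pos: [514.3, -104.3, 179.5]
eef_rot: [0.002, 0.989, -0.145, 0.002]
force: [-0.0, -4.7, 7.8]
width: 27.0
grasp_force: 107.7
```

```bash
python3 -c "
from h import *
st()
b=bot.capture('scene')[...,::-1]; cv2.imwrite('pics/scene5.png',b)
cv2.imwrite('pics/crop5.png',cv2.resize(b[115:205,100:200],(600,540),interpolation=0))"
```

```text
t 10.05 p [ 514.3 -104.3  179.5] psi -1.861 z [ 0.003 -0.004 -1.   ] F [-0.  -4.7  7.8] T [-1.47  0.2   0.06] w 27.0 g 107.7 q [-0.42  0.38  1.61 -0.    1.15  1.44]
```

View pics/crop5.png

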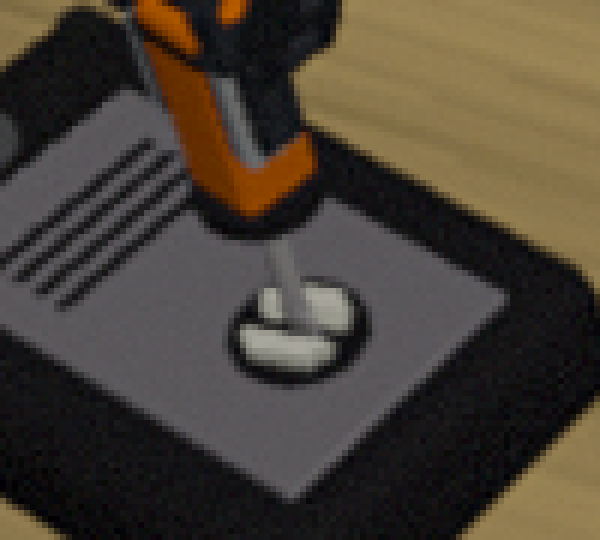

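```bash
python3 -c "
from h import *
P=plane('scene',np.array([(240,323),(345,334)])/6+[100,115],67);d=P[0]-P[1];print(P,np.arctan2(d[1],d[0]))"
```

```text
[[ 516.53350974 -122.60101554   67.        ]
 [ 508.14224303  -89.54505231   67.        ]] -1.3221971325882356
```

>>> {"op": "apply_moves", "data": {
  "commands": [
    {"fingers": 255,"dp": [0,0,0],"twist": [0,0,0.07]},
    {"fingers": 255,"dp": [0,0,0],"twist": [0,0,0.07]},
    {"fingers": 255,"dp": [0,0,0],"twist": [0,0,0]}
  ]
}}

```text
time_s: 10.4
ee_pos: [514.2, -104.2, 179.4]
eef_rot: [0.001, 0.977, -0.214, 0.002]
force: [-1.6, -4.7, 9.3]
width: 26.7
grasp_force: 107.9
```

```bash
python3 -c "
from h import *
st()
b=bot.capture('scene')[...,::-1]; cv2.imwrite('pics/scene6.png',b)
a=cv2.imread('pics/scene5.png')
p=np.hstack([cv2.resize(i[155:185,130:170],(400,300),interpolation=0) for i in(a,b)])
cv2.imwrite('pics/crop6.png',p)"
```

```text
t 10.4 p [ 514.2 -104.2  179.4] psi -2.002 z [ 0.002 -0.003 -1.   ] F [-1.6 -4.7  9.3] T [-1.33  0.31  0.11] w 26.7 g 107.9 q [-0.42  0.38  1.61 -0.    1.15  1.58]
```

View pics/crop6.png

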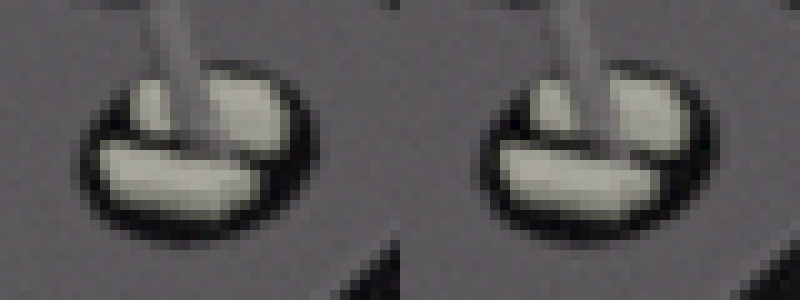

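The slot has turned just over a radian and the reaction torque has risen to 0.11 N m, so the screw is at its stop. I'll unwind inside the play, lift, and look.

>>> {"op": "apply_moves", "data": {
  "commands": [
    {"fingers": 255,"dp": [0,0,0],"twist": [0,0,-0.1]},
    {"fingers": 255,"dp": [0,0,0],"twist": [0,0,-0.08]},
    {"fingers": 255,"dp": [0,0,-0.5],"twist": [0,0,0]},
    {"fingers": 255,"dp": [0,0,-0.8],"twist": [0,0,0]},
    {"fingers": 255,"dp": [0,0,-1.5],"twist": [0,0,0]},
    {"fingers": 255,"dp": [0,0,-2],"twist": [0,0,0]},
    {"fingers": 255,"dp": [0,0,-2.5],"twist": [0,0,0]},
    {"fingers": 255,"dp": [0,0,-2.5],"twist": [0,0,0]},
    {"fingers": 255,"dp": [0,0,-2],"twist": [0,0,0]},
    {"fingers": 255,"dp": [0,0,-0.8],"twist": [0,0,0]},
    {"fingers": 255,"dp": [0,0,0],"twist": [0,0,0]}
  ]
}}

```text
time_s: 11.55
ee_pos: [513.7, -102.8, 304.6]
eef_rot: [-0.0, 0.992, -0.124, 0.0]
force: [-0.6, -0.7, -2.0]
width: 27.2
grasp_force: 108.1
```

Run:
```python
from h import *
to(539.3,300.9,310)
b=bot.capture("scene")[...,::-1]; a=bot.capture("top")[...,::-1]
cv2.imwrite("pics/scene7.png",b); cv2.imwrite("pics/top7.png",a)
p=np.zeros((600,800,3),np.uint8)
p[:,:400]=cv2.resize(b[60:200,105:198],(400,600),interpolation=0)
p[:300,400:]=cv2.resize(a[180:222,378:434],(400,300),interpolation=0)
p[300:,400:]=cv2.resize(b[150:192,122:178],(400,300),interpolation=0)
cv2.imwrite("pics/crop7.png",p)
```

```text
t 11.55 p [ 513.7 -102.8  304.6] psi -1.82 z [ 0.001 -0.    -1.   ] F [-0.6 -0.7 -2. ] T [0.02 0.04 0.01] w 27.2 g 108.1 q [-0.42  0.28  1.41  0.    1.45  1.4 ]
dp cm [ -7.49 -39.76  -0.54]
```

View pics/crop7.png

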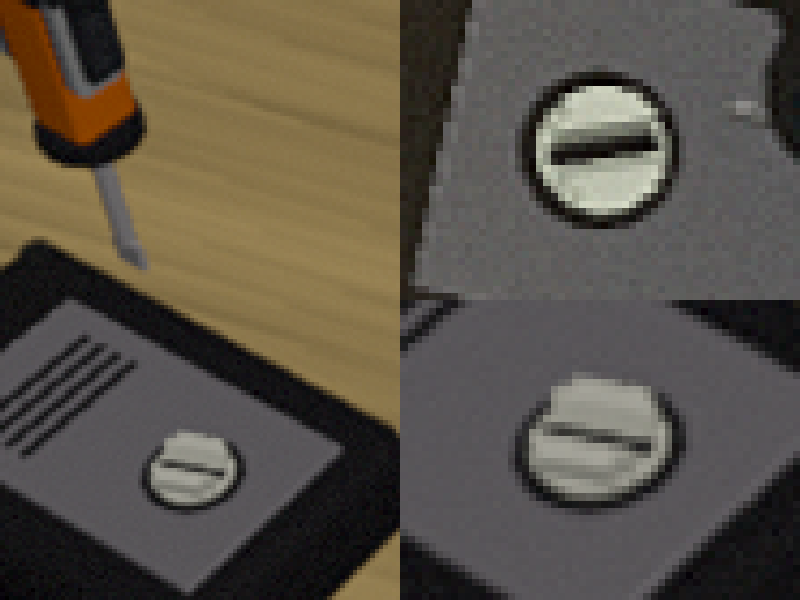

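The screw's slot is now nearly horizontal in the top view, at yaw of about -1.45. It has turned at least 1.15 rad, so it is locked. The driver is straight in the hand, so I'll return it to the stand.

>>> {"op": "apply_moves", "data": {
  "commands": [
    {"fingers": 255,"dp": [-0.35,-1.9,0],"twist": [0,0,0]},
    {"fingers": 255,"dp": [-0.68,-3.6,0],"twist": [0,0,0]},
    {"fingers": 255,"dp": [-0.68,-3.6,0],"twist": [0,0,0]},
    {"fingers": 255,"dp": [-0.68,-3.6,0],"twist": [0,0,0]},
    {"fingers": 255,"dp": [-0.68,-3.6,0],"twist": [0,0,0]},
    {"fingers": 255,"dp": [-0.68,-3.6,0],"twist": [0,0,0]},
    {"fingers": 255,"dp": [-0.68,-3.6,0],"twist": [0,0,0]},
    {"fingers": 255,"dp": [-0.68,-3.6,0],"twist": [0,0,0]},
    {"fingers": 255,"dp": [-0.68,-3.6,0],"twist": [0,0,0]},
    {"fingers": 255,"dp": [-0.68,-3.6,0],"twist": [0,0,0]},
    {"fingers": 255,"dp": [-0.68,-3.6,0],"twist": [0,0,0]},
    {"fingers": 255,"dp": [-0.34,-1.86,0],"twist": [0,0,0]}
  ]
}}

```text
time_s: 12.85
ee_pos: [538.3, 303.4, 302.4]
eef_rot: [0.0, 0.992, -0.123, -0.001]
force: [-0.2, 0.5, -1.3]
width: 27.1
grasp_force: 108.3
```

>>> {"op": "apply_moves", "data": {
  "commands": [
    {"fingers": 255,"dp": [0,0,0],"twist": [0,0,-0.137]},
    {"fingers": 255,"dp": [0,0,0],"twist": [0,0,-0.137]},
    {"fingers": 255,"dp": [0,0,0],"twist": [0,0,-0.137]},
    {"fingers": 255,"dp": [0,0,0],"twist": [0,0,-0.137]},
    {"fingers": 255,"dp": [0,0,0],"twist": [0,0,-0.137]},
    {"fingers": 255,"dp": [0,0,0],"twist": [0,0,-0.137]},
    {"fingers": 255,"dp": [0,0,0],"twist": [0,0,-0.137]},
    {"fingers": 255,"dp": [0,0,0],"twist": [0,0,-0.137]}
  ]
}}

```text
time_s: 13.65
ee_pos: [538.8, 300.7, 302.6]
eef_rot: [-0.0, 0.911, 0.413, -0.001]
force: [0.1, 0.1, -1.9]
width: 27.0
grasp_force: 108.3
```

>>> {"op": "apply_moves", "data": {
  "commands": [
    {"fingers": 255,"dp": [0,0,0],"twist": [0,0,-0.137]},
    {"fingers": 255,"dp": [0,0,0],"twist": [0,0,-0.137]},
    {"fingers": 255,"dp": [0,0,0],"twist": [0,0,-0.137]},
    {"fingers": 255,"dp": [0,0,0],"twist": [0,0,-0.137]},
    {"fingers": 255,"dp": [0,0,0],"twist": [0,0,-0.137]},
    {"fingers": 255,"dp": [0,0,0],"twist": [0,0,-0.137]},
    {"fingers": 255,"dp": [0,0,0],"twist": [0,0,-0.137]},
    {"fingers": 255,"dp": [0,0,0],"twist": [0,0,-0.137]},
    {"fingers": 255,"dp": [0,0,0],"twist": [0,0,0]},
    {"fingers": 255,"dp": [0,0,0],"twist": [0,0,0]}
  ]
}}

```text
time_s: 14.65
ee_pos: [538.9, 300.8, 303.3]
eef_rot: [-0.001, 0.566, 0.825, -0.001]
force: [0.3, -0.3, -0.7]
width: 27.0
grasp_force: 108.3
```

```bash
python3 -c "
from h import *
to(539.3,300.9,225)"
```

```text
t 14.65 p [538.9 300.8 303.3] psi 0.368 z [-0.002 -0.001 -1.   ] F [ 0.3 -0.3 -0.7] T [ 0.   -0.06 -0.01] w 27.0 g 108.3 q [ 0.32  0.5   1.1   0.    1.54 -0.05]
dp cm [-0.    0.05  7.83]
```

>>> {"op": "apply_moves", "data": {
  "commands": [
    {"fingers": 255,"dp": [0,0.05,2.5],"twist": [0,0,0]},
    {"fingers": 255,"dp": [0,0,3],"twist": [0,0,0]},
    {"fingers": 255,"dp": [0,0,3],"twist": [0,0,0]},
    {"fingers": 255,"dp": [0,0,2],"twist": [0,0,0]},
    {"fingers": 255,"dp": [0,0,1.5],"twist": [0,0,0]},
    {"fingers": 255,"dp": [0,0,1.5],"twist": [0,0,0]},
    {"fingers": 255,"dp": [0,0,1.5],"twist": [0,0,0]},
    {"fingers": 255,"dp": [0,0,0.8],"twist": [0,0,0]},
    {"fingers": 255,"dp": [0,0,0],"twist": [0,0,0]},
    {"fingers": 255,"dp": [0,0,0],"twist": [0,0,0]}
  ]
}}

```text
time_s: 15.65
ee_pos: [539.7, 301.1, 146.8]
eef_rot: [0.0, 0.565, 0.825, 0.0]
force: [-0.7, -0.2, -0.9]
width: 27.0
grasp_force: 108.3
```

>>> {"op": "apply_moves", "data": {
  "commands": [
    {"fingers": 255,"dp": [0,0,0.3],"twist": [0,0,0]},
    {"fingers": 255,"dp": [0,0,0.3],"twist": [0,0,0]},
    {"fingers": 255,"dp": [0,0,0],"twist": [0,0,0]}
  ]
}}

```text
time_s: 15.95
ee_pos: [539.4, 301.0, 140.0]
eef_rot: [-0.0, 0.564, 0.826, -0.0]
force: [-1.4, 0.3, -1.5]
width: 26.9
grasp_force: 108.3
```

>>> {"op": "apply_moves", "data": {
  "commands": [
    {"fingers": 255,"dp": [0,0,0.2],"twist": [0,0,0]},
    {"fingers": 255,"dp": [0,0,0.2],"twist": [0,0,0]},
    {"fingers": 255,"dp": [0,0,0],"twist": [0,0,0]},
    {"fingers": 255,"dp": [0,0,0],"twist": [0,0,0]}
  ]
}}

```text
time_s: 16.35
ee_pos: [539.6, 301.0, 136.3]
eef_rot: [-0.0, 0.564, 0.826, -0.0]
force: [-0.2, -0.1, -1.0]
width: 27.2
grasp_force: 108.3
```

>>> {"op": "apply_moves", "data": {
  "commands": [
    {"fingers": 255,"dp": [0,0,0.1],"twist": [0,0,0]},
    {"fingers": 255,"dp": [0,0,0],"twist": [0,0,0]}
  ]
}}

```text
time_s: 16.55
ee_pos: [539.5, 301.0, 135.2]
eef_rot: [-0.0, 0.564, 0.826, -0.0]
force: [-1.0, -0.4, -1.0]
width: 26.9
grasp_force: 108.3
```

Within 1–2 mm of seating, so I'll touch down, release slowly and retreat.

>>> {"op": "apply_moves", "data": {
  "commands": [
    {"fingers": 255,"dp": [0,0,0.1],"twist": [0,0,0]},
    {"fingers": 255,"dp": [0,0,0.05],"twist": [0,0,0]},
    {"fingers": 255,"dp": [0,0,0],"twist": [0,0,0]}
  ],
  "squeeze": 25
}}

```text
time_s: 16.85
ee_pos: [539.5, 301.0, 133.7]
eef_rot: [-0.0, 0.564, 0.826, -0.0]
force: [0.2, -0.7, -0.9]
width: 26.7
grasp_force: 108.3
```

>>> {"op": "apply_moves", "data": {
  "commands": [
    {"fingers": 100,"dp": [0,0,0],"twist": [0,0,0]},
    {"fingers": 50,"dp": [0,0,0],"twist": [0,0,0]},
    {"fingers": 0,"dp": [0,0,0],"twist": [0,0,0]},
    {"fingers": 0,"dp": [0,0,0],"twist": [0,0,0]},
    {"fingers": 0,"dp": [0,0,-0.5],"twist": [0,0,0]},
    {"fingers": 0,"dp": [0,0,-1.5],"twist": [0,0,0]},
    {"fingers": 0,"dp": [0,0,-3],"twist": [0,0,0]},
    {"fingers": 0,"dp": [0,0,-3],"twist": [0,0,0]},
    {"fingers": 0,"dp": [0,0,-3],"twist": [0,0,0]},
    {"fingers": 0,"dp": [0,0,-2],"twist": [0,0,0]},
    {"fingers": 0,"dp": [0,0,-1],"twist": [0,0,0]}
  ]
}}

```text
time_s: 17.95
ee_pos: [539.9, 301.1, 276.3]
eef_rot: [0.001, 0.564, 0.826, 0.001]
force: [0.6, -0.0, -0.3]
width: 85.2
grasp_force: 0.0
```

>>> {"op": "apply_moves", "data": {
  "commands": [
    {"fingers": 0,"dp": [2,0,0],"twist": [0,0,0]},
    {"fingers": 0,"dp": [3,0,0],"twist": [0,0,0]},
    {"fingers": 0,"dp": [3,0,0],"twist": [0,0,0]},
    {"fingers": 0,"dp": [2,0,0],"twist": [0,0,0]},
    {"fingers": 0,"dp": [0,0,0],"twist": [0,0,0]}
  ]
}}

```text
time_s: 18.45
ee_pos: [501.9, 396.1, 273.0]
eef_rot: [-0.0, 0.563, 0.827, -0.0]
force: [0.2, 0.1, -0.1]
width: 85.3
grasp_force: 0.0
```

Run:
```python
from h import *
st()
b=bot.capture("scene")[...,::-1]; cv2.imwrite("pics/scene8.png",b)
im=b[...,::-1].copy()
for nm,lo,hi,(x0,y0,x1,y1) in (("orange",(10,235,148),(17,255,255),(330,200,380,260)),("blue",(100,200,120),(115,255,255),(255,190,295,245))):
    k=np.zeros_like(im);k[y0:y1,x0:x1]=im[y0:y1,x0:x1]
    for c in blobs(k,lo,hi,40)[1]:
        r=cv2.minAreaRect(plane("scene",c[:,0],158)[:,:2].astype(np.float32)); print(nm,np.round(r[0],1),np.round(r[1],1),round(r[2],1))
```

```text
t 18.45 p [501.9 396.1 273. ] psi 0.375 z [-0.001 -0.    -1.   ] F [ 0.2  0.1 -0.1] T [-0.01  0.03 -0.03] w 85.3 g 0.0 q [0.49 0.56 1.07 0.   1.5  0.11]
orange [540.9 301.7] [26. 24.] 21.6
blue [565.  173.5] [25.4 24.7] 6.4
```

View pics/scene8.png

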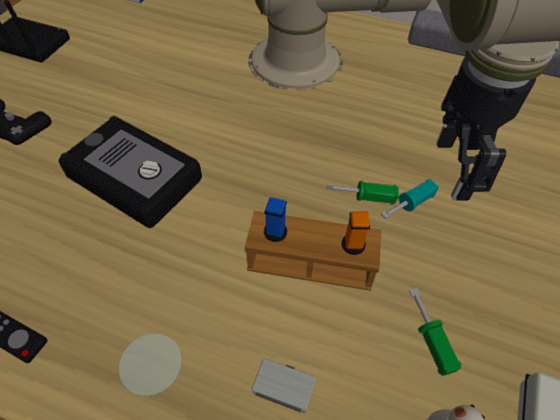

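The orange driver is back in its hole at (357,232) in the picture. Its measured position is within 2 mm of the start and it stands upright. The blue one is unmoved at (275,220), the screw is turned, and the gripper is clear.

```bash
python3 -c "
from cell import bot
print(bot.finish_job())"
```

```text
the job is handed in; nothing more can be done
None
```

I handed the job in, with no verdict returned: the screw is turned at least 1.15 rad clockwise to its stop, the orange screwdriver is back upright in its hole within about 2 mm of its start, the blue one is unmoved, and the loose green and teal screwdrivers fell over on the table early in the run.

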